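Start a coarse bolt in its threaded boss with a crank stand

TASK

Press the black spring plunger head on top of the bolt stand down to its stop, so that the bolt trips off its detent and comes down onto the mouth of the threaded boss. Then turn the crank by its wooden knob backward (anticlockwise seen from above) until the bolt drops into the start of the thread, never forcing it forward before it has dropped, and from there forward (clockwise) one full turn. Finish still gripping the crank knob, holding the started bolt still at that one turn, and leave the spring clamp, the sanding block and the upright taped block where they are.

Things in the scene. Friction and masses are not known exactly. Their poses are not given: they have to be found in the camera images.
- stand: Fixed grey and steel bolt stand: foot plate 130 mm (its x) by 150 mm (its y), 14 mm thick, two pillars at its y = +-56 mm, and a bridge across them whose top is 112 mm above the worktop. Origin: on the vertical bolt axis, at the underside of the foot plate (worktop level).
- stand_axis (a point): Point on the vertical bolt axis (about which the crank turns), 126 mm above the worktop.
- crank (a joint): Crank angle (rad), growing clockwise seen from above (forward). At 0 the arm points to the stand's -x side, at 1.57 to its +y side. Starts at 0.6 to 1.9; the drop comes between -0.35 and 0.35. Light friction, about 1 N at the knob. With the bolt on the boss's mouth, turning forward jams on the blunt thread end (at about 2.1 to 3 rad); do not wind back much over a quarter turn past the drop.
- knob_mid (a point): Middle of the crank knob: an upright wooden cylinder, 20 mm diameter, 38 mm long (22 mm of it below this point, 16 mm above), 65 mm from the bolt axis, this point 149 mm above the worktop. It spins freely on its pin, so a gripper can hold it from above and carry it round the circle without turning. The crank stays at its height while the bolt slides through its hub.
- bolt (a joint): How far the bolt has come down (m), sliding in the crank hub that turns it. 0 to 0.002: held up by the detent; 0.012 to 0.017: resting on the boss's mouth after the plunger was pressed. Turned backward it rises slightly, to 0.012, then drops by itself to about 0.024 at the thread start. Forward it is fed 0.012 a turn: about 0.036 after one full turn.
- plunger (a joint): How far the plunger head is pressed into the bolt (m): 0 released (it springs back), 0.010 at its stop. The spring takes about 2.5 N at the stop; pressing on, the detent lets the bolt go at about 4 to 7 N within 2 mm more, and the bolt falls away from under the push by 12 to 17 mm.
- plunger_top (a point): Centre of the flat top of the black mushroom plunger head, 28 mm diameter, on the bolt axis, at first 182 to 184 mm above the worktop. It comes down with the bolt and with the plunger.
- spring_clamp: Loose small spring clamp, 52 x 107 x 20 mm, lying flat beside the stand; to be left alone. Origin at its underside.
- sanding_block: Loose flat brown sanding block, 60 x 99 x 23 mm, beside the stand; to be left alone. Origin at its underside.
- wood_block: Loose taped wooden block, 31 x 29 x 82 mm, standing upright beside the stand; to be left alone. Origin at its underside.
- boss_mouth (a point): Centre of the top rim, 58 mm above the worktop, of the threaded boss: a fixed steel tube of 54 mm diameter on a 60 mm square plate, under the bridge. It has a single coarse right-hand thread, 12 mm a turn; the angle at which the thread starts differs each time and has to be felt.
Mind the look-alikes: they are no part of the job. Of the things that look like the stand, the larger one is meant.

How it is judged (in metres and radians):
On the way, in this order (a step that is already met when the one before it is completed fails the run):
1. the plunger head is pressed down to its stop (value of joint plunger above 0.0085 m), for 0.02 s.
2. the bolt rests on the mouth of the boss (value of joint bolt between 0.0105 and 0.019 m and value of joint plunger below 0.004 m), for 0.2 s.
3. turned backward, the bolt has dropped into the thread start (value of joint bolt above 0.0205 m), for 0.1 s.
4. turned forward about one turn (value of joint bolt between 0.033 and 0.039 m), for 0.2 s.
At the end, for the whole second after the job is handed in: The bolt has been fed 33 to 39 mm down from its raised place, that is one full turn (within a quarter turn) past the drop; the crank is still; and the fingers still grip the crank knob with more than 3 N (all of step 4 and value of joint crank between 4.3 and 8.3 rad and velocity of joint crank between -0.1 and 0.1 rad/s and contact force between the fingers and crank_knob above 3 N); the arm keeps its last pose, push and grip.
It fails at once if the bolt was forced forward past the blunt thread end instead of being turned back to the drop (value of joint crank above 3.3 rad and value of joint bolt between 0.0105 and 0.022 m).
It fails at once if the bolt was driven more than one and a third turns in (value of joint bolt above 0.0405 m).
It fails at once if the crank was wound back far past the drop (more than a quarter turn) (value of joint crank below -2 rad).
It fails at once if the spring clamp or the sanding block was moved (distance of any of spring_clamp, sanding_block from where it was at the start of the episode above 0.015 m).
It fails at once if the taped block was moved or tipped (distance of wood_block from where it was at the start of the episode above 0.015 m or angle between wood_block's own z axis and vertical above 0.3 rad).
It also fails if it takes over 58 s, if anything falls off the work surface, if the arm or the gripper's body presses on something with over 40 N, if the wrist force passes 120 N, or if a joint passes its speed limit or range.

ROBOT

A 7-joint arm with a two-finger parallel gripper is mounted at the origin on a cart in front of the work surface, level with it; the furniture and walls round the work are solid. World frame = base frame: x ahead of the robot, y to its left, z up, the work surface at z = 0. Lengths are in mm, angles in rad, forces in N, time in s.
With the tool pointing down it reaches from about 425 to 825 mm from the base axis. Payload 3.6 kg.
Tool frame: the origin (TCP) lies midway between the tips of the shut fingers; the grasp point (between the pads) lies 19 mm behind it (manip.grip_point_offset is the distance from the TCP to the grasp point, in mm); z points along the fingers, y is the direction in which the jaws open and shut (so a half turn about z gives the same grasp; the last joint's range is limited). The gripper opens to 93 mm and grips with 3 to 60 N. Pads are 15 mm wide; open, the fingers measure 128 mm over their backs; the gripper's body (75 mm by 188 mm) begins 65 mm behind the grasp point.
Start: joints at [1.2, 0.615, -0.013, 1.423, 0.008, 1.103, -0.04], TCP at [219.104, -611.927, 218.64] pointing down, gripper open.
Joint ranges: [-3.12, 3.12], [-0.3, 2.06], [-1.34, 1.32], [0.26, 2.42], [-1.36, 4.5], [0.01, 1.98], [-2.84, 2.84]. Speed limits (rad/s): [2.79, 2.79, 3.14, 3.14, 3.14, 3.14, 3.14].

INTERFACE

Orientations are given as a unit quaternion [w, x, y, z].
In Python, from workcell import manip gives the robot as it stands. The module is installed in compiled form; this text tells all that it offers.
- The arm moves only by the shell command python3 -m creep 'ROWS' [FORCE]. ROWS is JSON, a list of rows, each a list of 7 numbers: the shift along the tool's x, y, z in mm, then the turn, a rotation vector about the tool's x, y, z in degrees, then the finger opening in mm, from 0 to 93. In form: [[dx, dy, dz, ax, ay, az, hand], ...]. A call has 1 to 20 rows; each row shifts and turns the commanded pose from where the row before left it, along the tool's axes as they then stand; what a row does not reach is not made up. A row lasts 1/10 s, in which the tool goes at most 50 mm and 8.59 degrees, less where a joint would pass 70% of its speed; a pose out of reach is approached as far as the arm can. A call with a gripper value outside its range is refused whole. The fingers move at their own pace and stop on an object; FORCE is the grip in N (left out, the last holds). Time passes only in rows, so rows that do not move let the fingers close. It gives the time, the measured TCP pose, the force and the opening at its end, in the units of the state.
- manip.observe(): the state, without advancing time (a new reading comes with each control period).
- manip.camera(name): name is "scene" or "top" or "wrist"; returns a dict with "img" (400x640x3 uint8, red, green, blue), "range_z" (400x640 float32, mm along the optical axis (not along the pixel's ray), 0 where there is no reading), "mtx" (3x3 intrinsics, pixels), "k1" (the pictures are not rectified: a ray, as slopes to the right and down, at radius r is drawn at 1 + k1 r^2 times it, then the intrinsics apply), "xyz" and "attitude" of the camera in the world. Camera axes: x right, y down, z forward; pixel columns grow to the right and rows downward; lengths in mm; the calibration is good to about 2 mm. A picture is of the moment at which its call begins.
- manip.finish_job(): hands the job in, once; it reports no verdict.
The state is a dict: "clock": time; "joint_positions": joint angles; "qvel": joint speeds; "joint_efforts": joint torques, N m; "eef_pos": TCP position; "ee_rot": TCP orientation; "ft_force": force on the tool from outside, world axes, zero at the start; "moment": the same for the moment, N m; "opening": finger opening in mm.
Only numpy, scipy, OpenCV 4.12 (cv2) and the standard library are available. Lean on these libraries where they do the work, as an engineer would, in place of code of your own. Each camera call takes 0.05 s, during which the arm holds its last target.

## Working session

There is one attempt and no reset: what is moved stays moved. The work goes in short steps, Python scripts to look and compute and a shell command to move; the robot and the scene stay as the last step left them, time stands still between calls to the robot, and variables do not carry over. Pictures are saved under pics/ and viewed, and the job is handed in when it is done.

```bash
mkdir -p pics; cat > h.py <<'E'
import numpy as np, cv2
from scipy.spatial.transform import Rotation as R
from workcell import manip
def rot(q): return R.from_quat([q[1],q[2],q[3],q[0]])
def world(c,u,v,z=None,rng=None):
    K=np.array(c['mtx']);xd=(u-K[0,2])/K[0,0];yd=(v-K[1,2])/K[1,1]
    x,y=xd,yd
    for _ in range(20):
        s=1+c['k1']*(x*x+y*y);x,y=xd/s,yd/s
    d=rot(c['attitude']).apply([x,y,1.]);p=np.array(c['xyz'])
    if z is not None: return p+d*(z-p[2])/d[2]
    if rng is None: rng=c['range_z'][int(round(v)),int(round(u))]
    return p+d*rng
E
python3 - <<'E'
from h import *
import pickle
print(manip.observe())
for n in ("scene","top","wrist"):
    c=manip.camera(n);pickle.dump(c,open(n+'.pkl','wb'));cv2.imwrite(f'pics/{n}0.png',c['img'][:,:,::-1]);print(n,c['xyz'],c['attitude'],c['k1'],c['mtx'])
E
```

```text
{'clock': 0.0, 'joint_positions': array([ 1.2004869 ,  0.61590871, -0.01262762,  1.42488484,  0.00811346,
        1.10339267, -0.04038689]), 'qvel': array([-0.0006821 ,  0.00110518, -0.00184177, -0.00024179, -0.00103255,
       -0.00050526,  0.00153053]), 'joint_efforts': array([-3.33483240e-04, -4.58937013e+01,  2.08491976e-01, -1.65745121e+01,
       -6.13218709e-02,  2.05379486e-02,  2.26392476e-04]), 'eef_pos': array([ 218.84477863, -611.21519993,  217.49262774]), 'ee_rot': array([-1.24909992e-03,  9.85251829e-01,  1.71105861e-01, -2.38108449e-04]), 'ft_force': array([-0.13972448,  0.43655856, -0.37683037]), 'moment': array([-0.009058  ,  0.01691262,  0.00612388]), 'opening': 93.36863853712171}
scene [-252.38476948  539.33581511  694.405776  ] [ 0.239218   -0.39909335  0.76984913 -0.43684272] -0.10225427777397776 [[472.241339     0.         311.76309453]
 [  0.         472.241339   198.03825017]
 [  0.           0.           1.        ]]
top [ 466.47475488    2.44702074 1029.9232535 ] [-0.02498121  0.71393182 -0.69915196  0.02939108] -0.05298959197637535 [[414.01108328   0.         325.40804034]
 [  0.         414.01108328 200.34840893]
 [  0.           0.           1.        ]]
wrist [ 292.96208315 -585.67707164  383.65216329] [ 0.11575435  0.80926704 -0.56985054 -0.08341552] -0.020488067694557455 [[277.72283459   0.         321.86079074]
 [  0.         277.72283459 199.05988165]
 [  0.           0.           1.        ]]
```

```bash
ls pics
```

```text
scene0.png
top0.png
wrist0.png
```

View pics/scene0.png

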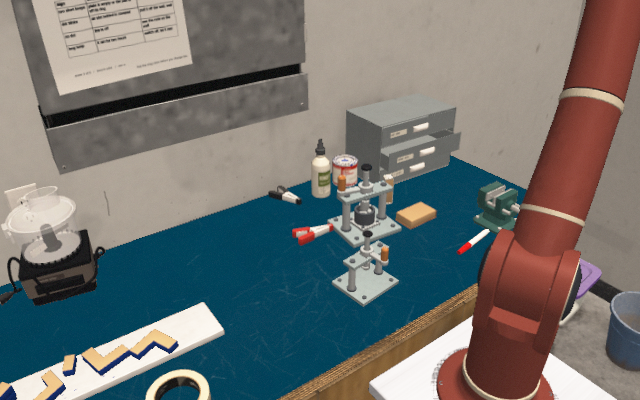

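View pics/top0.png

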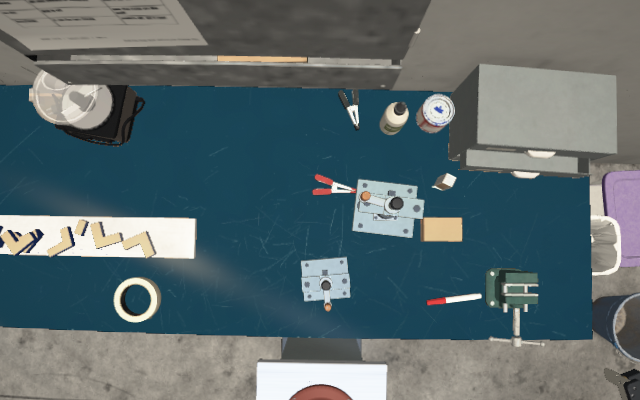

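The top view shows two stand-like things, one at about (388,208) and one at about (326,280). The one at (388,208) is larger, with a 2-pillar bridge and the clamp, sanding block and taped block beside it, so it is the one meant. I'll confirm that in an enlarged crop.

```bash
python3 - <<'E'
from h import *
import pickle
c=pickle.load(open('top.pkl','rb'))
cv2.imwrite('pics/topc.png',cv2.resize(c['img'][160:260,300:470,::-1],None,fx=4.7,fy=4.7,interpolation=cv2.INTER_CUBIC))
s=pickle.load(open('scene.pkl','rb'))
cv2.imwrite('pics/scc.png',cv2.resize(s['img'][150:260,280:440,::-1],None,fx=5,fy=5,interpolation=cv2.INTER_CUBIC))
E
```

```text
(no output)
```

View pics/topc.png

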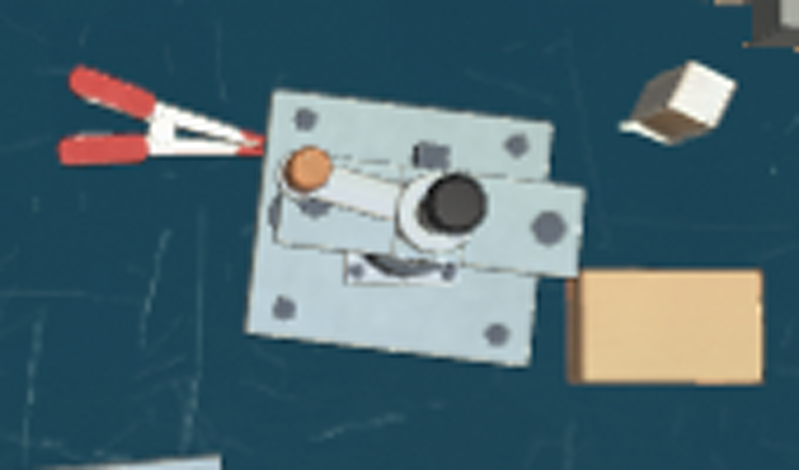

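View pics/scc.png

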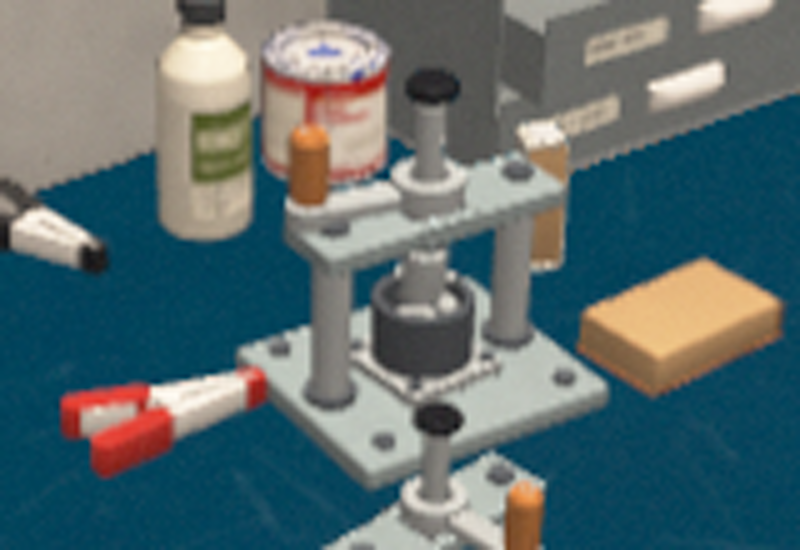

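The crops confirm the larger two-pillar stand. Its black plunger is at crop (456,202), its wooden knob top at (309,168), and its plate corners are clear. The small one is the look-alike.

```bash
python3 - <<'E'
from h import *
import pickle
c=pickle.load(open('top.pkl','rb'));s=pickle.load(open('scene.pkl','rb'))
T=lambda x,y:(300+(x+.5)/4.7-.5,160+(y+.5)/4.7-.5)
S=lambda x,y:(280+x/5-.4,150+y/5-.4)
p=world(c,*T(456,202),z=183);k=world(c,*T(309,168),z=165)
print('plunger',p,world(c,*T(456,202)),'knob',k,world(c,*T(309,168)),np.linalg.norm((p-k)[:2]))
q=[world(c,*T(*a),z=14) for a in [(275,90),(552,122),(528,366),(246,332)]]
print(np.mean(q,0),[np.linalg.norm(q[i]-q[(i+1)%4]) for i in range(4)])
for i in range(4):
    d=q[(i+1)%4]-q[i];print(np.degrees(np.arctan2(d[1],d[0])))
print('scene plunger',world(s,*S(434,84),z=183),world(s,*S(434,86)),'knob',world(s,*S(309,132),z=165))
d=k-p;print('crank dir deg',np.degrees(np.arctan2(d[1],d[0])))
print('block',[world(c,*T(*a),z=82) for a in [(692,62),(735,86),(705,122),(668,96)]])
print('sand',[world(c,*T(*a),z=23) for a in [(582,270),(762,270),(762,382),(582,382)]])
E
```

```text
plunger [ 530.28640685 -148.70273213  183.        ] [ 530.41943024 -149.01782274  181.2344823 ] knob [545.48326661 -85.90003644 165.        ] [545.64663246 -86.08271159 163.21159873] 64.61519274146065
[ 529.29920068 -149.81184901   14.        ] [np.float64(147.19043751112582), np.float64(129.01342547709424), np.float64(148.48577003657073), np.float64(128.03032084480586)]
-95.34774506778385
174.62979188897128
84.27019166618632
-5.948597917336359
scene plunger [ 521.79444993 -142.11988231  183.        ] [ 521.63171382 -142.02998481  182.01131603] knob [545.30216691 -84.13138054 165.        ]
crank dir deg 76.39716564237595
block [array([ 609.78067979, -283.59015867,   82.        ]), array([ 598.3206129 , -305.05274634,   82.        ]), array([ 580.06850507, -289.96869186,   82.        ]), array([ 592.5649545 , -271.54789618,   82.        ])]
sand [array([ 508.28270571, -243.35238146,   23.        ]), array([ 510.14699498, -338.0772425 ,   23.        ]), array([ 451.92839686, -337.94075331,   23.        ]), array([ 450.27401216, -243.59315386,   23.        ])]
```

```bash
python3 -m creep '[[0,0,0,0,0,6.5,0],[0,0,0,0,0,6.6,0],[0,0,0,0,0,6.6,0],[10,-15,0,0,0,0,0],[20,-30,0,0,0,0,0],[20,-30,0,0,0,0,0],[20,-30,0,0,0,0,0],[20,-30,0,0,0,0,0],[20,-30,0,0,0,0,0],[20,-30,0,0,0,0,0],[20,-30,0,0,0,0,0],[20,-30,0,0,0,0,0],[20,-30,0,0,0,0,0],[20,-30,0,0,0,0,0],[20,-30,0,0,0,0,0],[20,-30,0,0,0,0,0],[20,-30,0,0,0,0,0],[20,-30,0,0,0,0,0],[10,-17,0,0,0,0,0],[0,0,0,0,0,0,0]]' 15
```

```text
clock: 2.15
eef_pos: [520.6, -155.8, 218.3]
ee_rot: [-0.001, 1.0, 0.004, 0.0]
ft_force: [0.1, -0.7, 0.6]
opening: 0.8
```

```bash
python3 -m creep '[[5,-3,0,0,0,0.4,0],[5,-3.5,0,0,0,0,0],[0,0,0,0,0,0,0],[0,0,0,0,0,0,0]]'; python3 - <<'E'
from h import *
import pickle
c=manip.camera('wrist');pickle.dump(c,open('wrist.pkl','wb'));print(c['xyz'])
cv2.imwrite('pics/w1.png',c['img'][:,:,::-1]);print(manip.observe()['eef_pos'],manip.observe()['ft_force'])
E
```

```text
clock: 2.55
eef_pos: [528.7, -154.5, 218.6]
ee_rot: [0.0, 1.0, -0.004, -0.0]
ft_force: [0.5, -1.1, -0.1]
opening: 0.5
[ 607.38759636 -155.76082023  384.64792398]
[ 528.6750797  -154.40253039  218.65034436] [-0.10219637  0.13757246 -0.04170927]
```

View pics/w1.png

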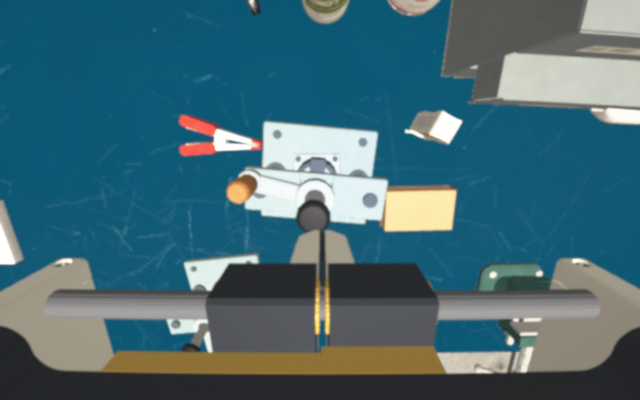

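The wrist view shows the plunger head at about (313,215), the knob top at (241,188), and the shut fingertips at (322,235), a little right of the plunger.

```bash
python3 - <<'E'
from h import *
import pickle
c=pickle.load(open('wrist.pkl','rb'))
im=c['img'];cv2.imwrite('pics/w1c.png',cv2.resize(im[150:270,220:400,::-1],None,fx=4.4,fy=4.4,interpolation=cv2.INTER_CUBIC))
for uv in [(313,213),(313,215)]: print(world(c,*uv,z=183),world(c,*uv))
print(world(c,241,187,z=165))
E
```

```text
[ 536.77546146 -148.1550819   183.        ] [ 536.23065192 -148.09639965  181.44418084]
[ 535.14533054 -148.12537119  183.        ] [ 535.07486096 -148.1179231   182.80330012]
[553.41720103 -89.13463203 165.        ]
```

View pics/w1c.png

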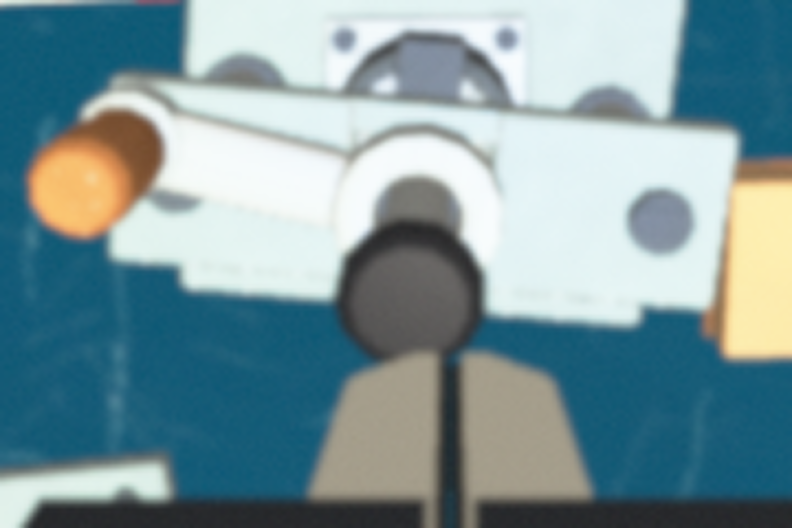

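```bash
python3 -m creep '[[3,-6,5,0,0,0,0],[0,0,10,0,0,0,0],[0,0,10,0,0,0,0],[0,0,4,0,0,0,0],[0,0,0,0,0,0,0],[0,0,0,0,0,0,0]]' 30
```

```text
clock: 3.2
eef_pos: [532.2, -147.6, 189.6]
ee_rot: [-0.0, 1.0, -0.004, -0.0]
ft_force: [0.2, 0.7, 0.5]
opening: 0.8
```

```bash
python3 -m creep '[[0,0,3,0,0,0,0],[0,0,3,0,0,0,0],[0,0,3,0,0,0,0],[0,0,3,0,0,0,0],[0,0,2,0,0,0,0],[0,0,1,0,0,0,0],[0,0,0,0,0,0,0],[0,0,0,0,0,0,0]]'
```

```text
clock: 4.0
eef_pos: [532.3, -147.6, 174.9]
ee_rot: [0.0, 1.0, -0.004, 0.0]
ft_force: [-0.4, -1.1, 2.0]
opening: 0.6
```

Spring contact shows as 2 N. I'll go on down gently.

```bash
python3 -m creep '[[0,0,1,0,0,0,0],[0,0,0.5,0,0,0,0],[0,0,0.5,0,0,0,0],[0,0,0,0,0,0,0]]'; python3 -m creep '[[0,0,0.5,0,0,0,0],[0,0,0.5,0,0,0,0],[0,0,0,0,0,0,0]]'
```

```text
clock: 4.4
eef_pos: [532.3, -147.6, 172.7]
ee_rot: [0.0, 1.0, -0.004, 0.0]
ft_force: [-0.1, -0.6, 2.2]
opening: -0.3
clock: 4.7
eef_pos: [532.3, -147.5, 171.9]
ee_rot: [0.0, 1.0, -0.004, 0.0]
ft_force: [-0.6, -0.5, 4.0]
opening: 0.1
```

```bash
python3 -m creep '[[0,0,0.5,0,0,0,0],[0,0,0.5,0,0,0,0],[0,0,0,0,0,0,0]]'
```

```text
clock: 5.0
eef_pos: [532.2, -147.5, 170.5]
ee_rot: [0.0, 1.0, -0.003, 0.0]
ft_force: [0.2, -0.7, 1.2]
opening: 0.5
```

```bash
python3 -m creep '[[0,0,-10,0,0,0,0],[0,0,-20,0,0,0,42],[0,0,-10,0,0,0,42],[2,-15,0,0,0,0,42],[4,-20,0,0,0,0,42],[4,-20,0,0,0,0,42],[0,0,0,0,0,0,42],[0,0,0,0,0,0,42],[0,0,0,0,0,0,42]]' 15; python3 - <<'E'
from h import *
import pickle
c=manip.camera('wrist');pickle.dump(c,open('wrist.pkl','wb'));print(c['xyz'])
cv2.imwrite('pics/w2.png',c['img'][:,:,::-1]);print(manip.observe()['eef_pos'],manip.observe()['ft_force'])
E
```

```text
clock: 5.9
eef_pos: [542.0, -93.7, 210.3]
ee_rot: [0.0, 1.0, -0.004, -0.001]
ft_force: [-0.7, -1.1, 0.2]
opening: 41.8
[620.75734132 -94.91520709 376.26820824]
[542.06559856 -93.91776507 210.41927973] [-0.25998897  0.15673989 -0.70507915]
```

View pics/w2.png

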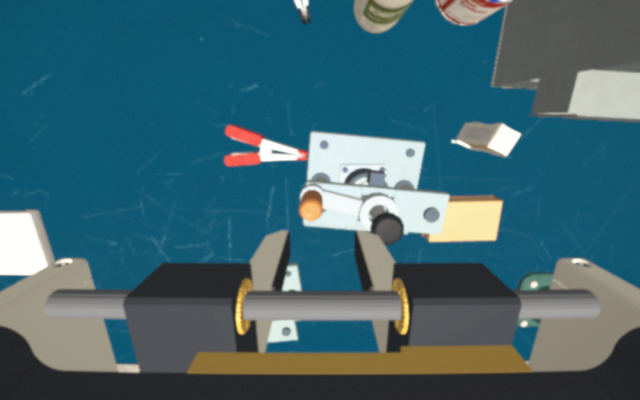

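The knob top is at about (311,208) and the plunger head at (389,229). Both lie just ahead of the open fingers.

```bash
python3 - <<'E'
from h import *
import pickle
c=pickle.load(open('wrist.pkl','rb'))
im=c['img'];cv2.imwrite('pics/w2c.png',cv2.resize(im[170:260,260:420,::-1],None,fx=5,fy=5,interpolation=cv2.INTER_CUBIC))
for uv in [(389,229),(387,227),(390,232)]: print(world(c,*uv))
for uv in [(311,208),(311,210),(309,207)]:print(world(c,*uv),world(c,*uv,z=165))
E
```

```text
[ 533.3316642  -148.42109398  167.85472488]
[ 535.34872215 -146.54015349  168.48417107]
[ 531.21265948 -149.08173598  169.05169252]
[550.6043852  -85.49164611 164.22143685] [550.86196283 -85.5262462  165.        ]
[549.12524771 -85.48593212 164.86272387] [549.171762   -85.49205502 165.        ]
[552.15316931 -84.01199306 166.32976375] [551.71862602 -83.9429314  165.        ]
```

View pics/w2c.png

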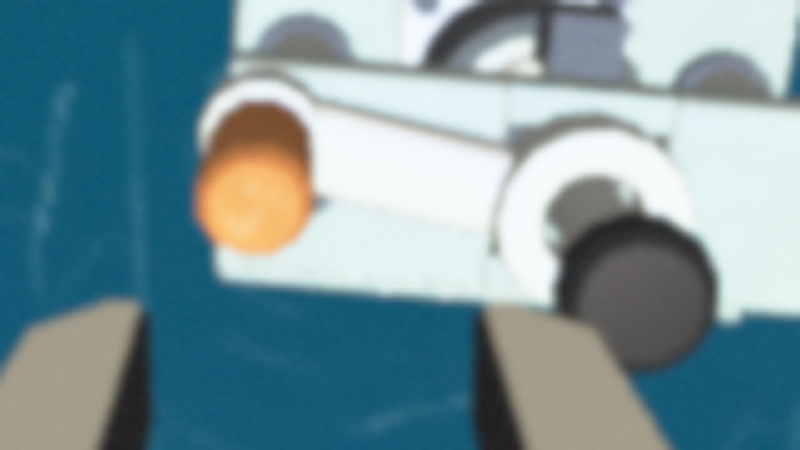

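```bash
python3 -m creep '[[6,-8.5,0,0,0,0,42],[0,0,10,0,0,0,42],[0,0,15,0,0,0,42],[0,0,15,0,0,0,42],[0,0,15,0,0,0,42],[0,0,12,0,0,0,42],[0,0,8,0,0,0,42],[0,0,0,0,0,0,42],[0,0,0,0,0,0,42]]'; python3 - <<'E'
from h import *
c=manip.camera('wrist')
cv2.imwrite('pics/w3.png',c['img'][:,:,::-1])
E
```

```text
clock: 6.85
eef_pos: [548.9, -84.1, 135.8]
ee_rot: [-0.0, 1.0, -0.003, 0.0]
ft_force: [0.3, -0.1, -0.0]
opening: 41.9
```

View pics/w3.png

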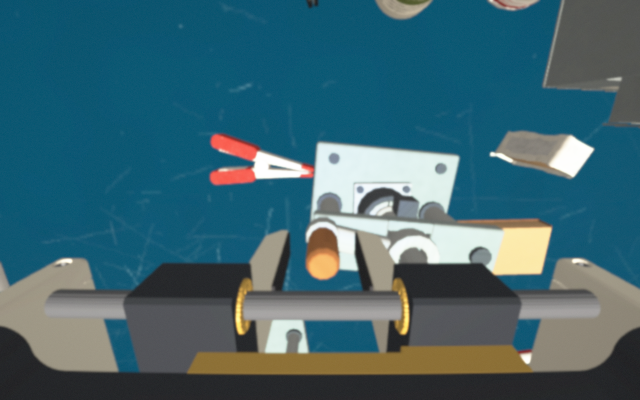

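The knob stands between the fingers. I'll close on it.

```bash
python3 -m creep '[[0,0,0,0,0,0,16],[0,0,0,0,0,0,14],[0,0,0,0,0,0,14],[0,0,0,0,0,0,14],[0,0,0,0,0,0,14],[0,0,0,0,0,0,14]]' 15; python3 - <<'E'
from h import *
c=manip.camera('wrist')
cv2.imwrite('pics/w4.png',cv2.resize(c['img'][190:310,240:400,::-1],None,fx=4,fy=4))
print(manip.observe()['eef_pos'])
E
```

```text
clock: 7.5
eef_pos: [548.8, -84.5, 136.0]
ee_rot: [0.0, 1.0, -0.004, 0.0]
ft_force: [-1.2, -0.8, 1.7]
opening: 19.7
[548.77403002 -84.464696   136.02238261]
```

View pics/w4.png

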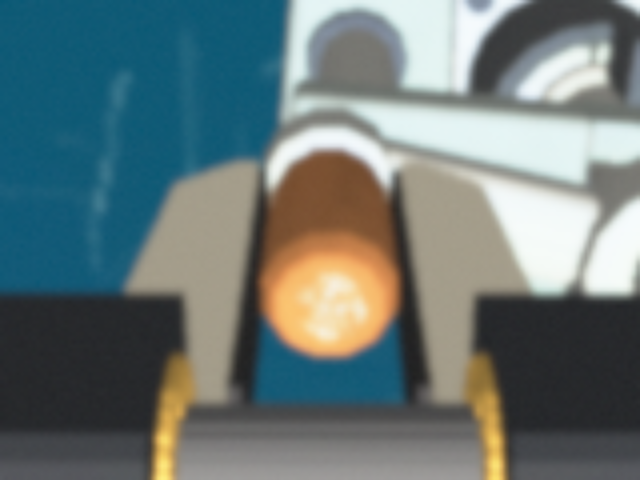

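```bash
cat > circ.py <<'E'
import sys,numpy as np
a,b,s=map(float,sys.argv[1:4]);r=65
t=np.radians(np.arange(a,b+np.sign(s)*.01,s))
x=np.round(r*np.cos(t),1);y=np.round(r*np.sin(t),1)
for i in range(len(t)-1): print(int(np.degrees(t[i+1])+.5),'[%.1f,%.1f,0,0,0,0,14]'%(x[i+1]-x[i],-(y[i+1]-y[i])))
E
python3 circ.py 76 216 10
```

```text
86 [-11.2,-1.7,0,0,0,0,14]
96 [-11.3,0.2,0,0,0,0,14]
106 [-11.1,2.1,0,0,0,0,14]
116 [-10.6,4.1,0,0,0,0,14]
126 [-9.7,5.8,0,0,0,0,14]
136 [-8.6,7.4,0,0,0,0,14]
146 [-7.1,8.9,0,0,0,0,14]
156 [-5.5,9.9,0,0,0,0,14]
166 [-3.7,10.7,0,0,0,0,14]
176 [-1.7,11.2,0,0,0,0,14]
186 [0.2,11.3,0,0,0,0,14]
196 [2.1,11.1,0,0,0,0,14]
206 [4.1,10.6,0,0,0,0,14]
216 [5.8,9.7,0,0,0,0,14]
```

```bash
python3 -m creep '[[-11.2,-1.7,0,0,0,0,14],[-11.3,0.2,0,0,0,0,14],[-11.1,2.1,0,0,0,0,14],[0,0,0,0,0,0,14],[0,0,0,0,0,0,14]]' 20; python3 -m creep '[[-10.6,4.1,0,0,0,0,14],[-9.7,5.8,0,0,0,0,14],[-8.6,7.4,0,0,0,0,14],[0,0,0,0,0,0,14],[0,0,0,0,0,0,14]]'
```

```text
clock: 8.05
eef_pos: [514.6, -84.9, 136.0]
ee_rot: [0.0, 1.0, -0.004, -0.0]
ft_force: [-0.7, -1.2, 3.7]
opening: 19.9
clock: 8.55
eef_pos: [485.2, -102.6, 135.9]
ee_rot: [0.0, 1.0, -0.004, -0.0]
ft_force: [0.7, -1.5, 5.5]
opening: 19.9
```

```bash
cat > look.py <<'E'
from h import *
import pickle,sys
for n in sys.argv[2:]:
    c=manip.camera(n);pickle.dump(c,open(n+'.pkl','wb'));cv2.imwrite(f'pics/{n}{sys.argv[1]}.png',c['img'][:,:,::-1])
    p=world(c,320,200)
    # search points within 12 mm of axis, z 130-190
    v,u=np.mgrid[0:400:1,0:640:1];rz=c['range_z']
    K=np.array(c['mtx']);xd=(u-K[0,2])/K[0,0];yd=(v-K[1,2])/K[1,1];x,y=xd,yd
    for _ in range(10):
        s=1+c['k1']*(x*x+y*y);x,y=xd/s,yd/s
    P=rot(c['attitude']).apply(np.stack([x,y,x*0+1],-1).reshape(-1,3)*rz.reshape(-1,1))+np.array(c['xyz'])
    m=(np.hypot(P[:,0]-532,P[:,1]+148.3)<9)&(P[:,2]>120)&(P[:,2]<195)&(rz.ravel()>0)
    print(n,m.sum(),np.percentile(P[m,2],[10,50,75,90,97]).round(1) if m.any() else '')
    h,e=np.histogram(P[m,2],bins=np.arange(130,190,2));print([(int(e[i]),int(h[i])) for i in range(len(h)) if h[i]])
print(manip.observe()['eef_pos'].round(1),manip.observe()['ft_force'].round(1))
E
python3 -m creep '[[-7.1,8.9,0,0,0,0,14],[-5.5,9.9,0,0,0,0,14],[0,0,0,0,0,0,14],[0,0,0,0,0,0,14]]'; python3 look.py 5 wrist scene top
```

```text
clock: 8.95
eef_pos: [472.7, -121.6, 135.9]
ee_rot: [0.0, 1.0, -0.004, -0.0]
ft_force: [0.8, -2.0, 5.4]
opening: 19.6
wrist 1133 [170.  170.8 171.2 171.6 171.9]
[(168, 126), (170, 980), (172, 27)]
scene 2 [121.5 123.6 125.  125.8 126.1]
[]
top 0 
[]
[ 472.8 -121.2  135.9] [ 0.7 -2.   6.3]
```

View pics/wrist5.png

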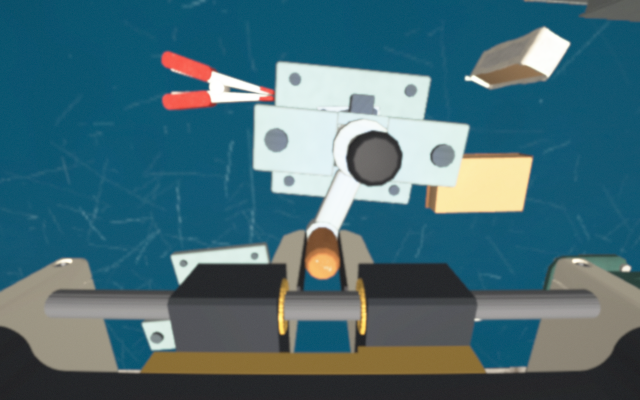

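View pics/scene5.png

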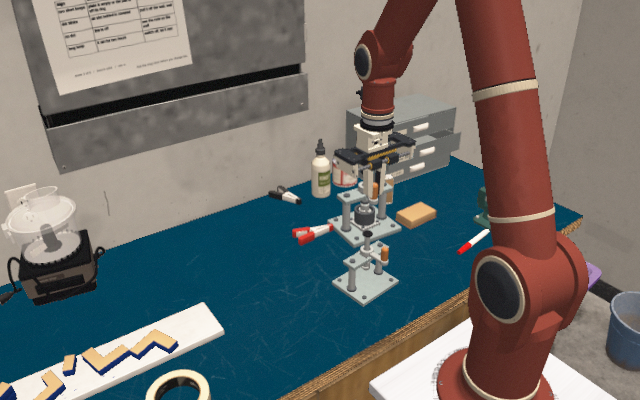

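The wrist view shows the plunger head at (374,158), at height 170.8. The bolt has risen to about 12 mm and has not dropped. I'll go on in small steps, reading the height each time.

```bash
python3 -m creep '[[-3.7,10.7,0,0,0,0,14],[0,0,0,0,0,0,14],[0,0,0,0,0,0,14]]'; python3 look.py 6 wrist
```

```text
clock: 9.4
eef_pos: [469.2, -132.0, 135.9]
ee_rot: [0.0, 1.0, -0.004, -0.0]
ft_force: [1.1, -1.7, 4.7]
opening: 19.8
wrist 1164 [170.3 171.1 171.5 171.8 172.2]
[(168, 39), (170, 1053), (172, 72)]
[ 469.2 -131.9  135.9] [ 0.4 -1.5  6.8]
```

```bash
python3 -m creep '[[-1.7,11.2,0,0,0,0,14],[0,0,0,0,0,0,14],[0,0,0,0,0,0,14]]'; python3 look.py 7 wrist
```

```text
clock: 9.75
eef_pos: [467.5, -143.0, 135.9]
ee_rot: [0.0, 1.0, -0.004, 0.0]
ft_force: [1.0, -0.1, 6.5]
opening: 19.4
wrist 1180 [170.5 171.3 171.7 172.1 172.4]
[(168, 22), (170, 1019), (172, 139)]
[ 467.5 -142.9  135.9] [ 0.9 -0.5  6.3]
```

```bash
python3 -m creep '[[0.2,11.3,0,0,0,0,14],[0,0,0,0,0,0,14],[0,0,0,0,0,0,14]]'; python3 look.py 8 wrist
```

```text
clock: 10.1
eef_pos: [467.7, -154.2, 135.9]
ee_rot: [0.0, 1.0, -0.004, 0.0]
ft_force: [0.6, -0.8, 6.3]
opening: 19.6
wrist 1000 [159.  159.8 160.1 160.5 161. ]
[(156, 4), (158, 669), (160, 327)]
[ 467.7 -154.1  135.9] [1.  0.1 6.3]
```

The bolt has dropped: head height went from 171.3 to 159.8, bolt about 23.5 mm. The knob is at about 185° world, with the drop between 175° and 185°. Next comes forward about 365°.

```bash
python3 circ.py 185 -185 -10
```

```text
175 [0.0,-11.4,0,0,0,0,14]
165 [2.0,-11.1,0,0,0,0,14]
155 [3.9,-10.7,0,0,0,0,14]
145 [5.7,-9.8,0,0,0,0,14]
135 [7.2,-8.7,0,0,0,0,14]
125 [8.7,-7.2,0,0,0,0,14]
115 [9.8,-5.7,0,0,0,0,14]
105 [10.7,-3.9,0,0,0,0,14]
95 [11.1,-2.0,0,0,0,0,14]
85 [11.4,-0.0,0,0,0,0,14]
75 [11.1,2.0,0,0,0,0,14]
65 [10.7,3.9,0,0,0,0,14]
55 [9.8,5.7,0,0,0,0,14]
45 [8.7,7.2,0,0,0,0,14]
35 [7.2,8.7,0,0,0,0,14]
25 [5.7,9.8,0,0,0,0,14]
15 [3.9,10.7,0,0,0,0,14]
5 [2.0,11.1,0,0,0,0,14]
-4 [0.0,11.4,0,0,0,0,14]
-14 [-2.0,11.1,0,0,0,0,14]
-24 [-3.9,10.7,0,0,0,0,14]
-34 [-5.7,9.8,0,0,0,0,14]
-44 [-7.2,8.7,0,0,0,0,14]
-54 [-8.7,7.2,0,0,0,0,14]
-64 [-9.8,5.7,0,0,0,0,14]
-74 [-10.7,3.9,0,0,0,0,14]
-84 [-11.1,2.0,0,0,0,0,14]
-94 [-11.4,-0.0,0,0,0,0,14]
-104 [-11.1,-2.0,0,0,0,0,14]
-114 [-10.7,-3.9,0,0,0,0,14]
-124 [-9.8,-5.7,0,0,0,0,14]
-134 [-8.7,-7.2,0,0,0,0,14]
-144 [-7.2,-8.7,0,0,0,0,14]
-154 [-5.7,-9.8,0,0,0,0,14]
-164 [-3.9,-10.7,0,0,0,0,14]
-174 [-2.0,-11.1,0,0,0,0,14]
-184 [0.0,-11.4,0,0,0,0,14]
```

```bash
python3 -m creep '[[0.0,-11.4,0,0,0,0,14],[2.0,-11.1,0,0,0,0,14],[3.9,-10.7,0,0,0,0,14],[5.7,-9.8,0,0,0,0,14],[7.2,-8.7,0,0,0,0,14],[0,0,0,0,0,0,14],[0,0,0,0,0,0,14]]'; python3 look.py 9 wrist
```

```text
clock: 10.85
eef_pos: [487.0, -100.9, 135.9]
ee_rot: [-0.001, 1.0, -0.003, -0.0]
ft_force: [0.4, 0.2, 7.4]
opening: 19.8
wrist 919 [156.9 157.8 158.3 158.7 159.1]
[(130, 1), (154, 1), (156, 501), (158, 362)]
[ 486.9 -101.   135.9] [0.9 0.8 7.6]
```

```bash
python3 -m creep '[[8.7,-7.2,0,0,0,0,14],[9.8,-5.7,0,0,0,0,14],[10.7,-3.9,0,0,0,0,14],[11.1,-2.0,0,0,0,0,14],[11.4,0,0,0,0,0,14],[11.1,2.0,0,0,0,0,14],[10.7,3.9,0,0,0,0,14],[9.8,5.7,0,0,0,0,14],[8.7,7.2,0,0,0,0,14],[0,0,0,0,0,0,14],[0,0,0,0,0,0,14]]'; python3 look.py 10 wrist
```

```text
clock: 12.0
eef_pos: [579.8, -103.0, 136.0]
ee_rot: [0.0, 1.0, -0.004, 0.001]
ft_force: [1.3, -0.1, 4.5]
opening: 19.7
wrist 0 
[]
[ 579.7 -102.9  136. ] [ 2.3 -0.6  4.7]
```

```bash
python3 -m creep '[[7.2,8.7,0,0,0,0,14],[5.7,9.8,0,0,0,0,14],[3.9,10.7,0,0,0,0,14],[2.0,11.1,0,0,0,0,14],[0.0,11.4,0,0,0,0,14],[-2.0,11.1,0,0,0,0,14],[-3.9,10.7,0,0,0,0,14],[-5.7,9.8,0,0,0,0,14],[-7.2,8.7,0,0,0,0,14],[0,0,0,0,0,0,14],[0,0,0,0,0,0,14]]'
```

```text
clock: 13.15
eef_pos: [576.4, -195.3, 135.9]
ee_rot: [-0.0, 1.0, -0.004, -0.002]
ft_force: [-1.2, 0.4, 8.8]
opening: 19.9
```

```bash
python3 -m creep '[[-8.7,7.2,0,0,0,0,14],[-9.8,5.7,0,0,0,0,14],[-10.7,3.9,0,0,0,0,14],[-11.1,2.0,0,0,0,0,14],[-11.4,0,0,0,0,0,14],[-11.1,-2.0,0,0,0,0,14],[-10.7,-3.9,0,0,0,0,14],[-9.8,-5.7,0,0,0,0,14],[0,0,0,0,0,0,14],[0,0,0,0,0,0,14]]';python3 look.py 11 wrist
```

```text
clock: 14.15
eef_pos: [493.9, -199.9, 135.9]
ee_rot: [-0.001, 1.0, -0.003, -0.001]
ft_force: [-0.3, 2.2, 7.3]
opening: 19.6
wrist 773 [148.5 149.3 149.8 150.1 150.4]
[(146, 7), (148, 649), (150, 97)]
[ 494.  -200.   135.9] [-1.   2.1  7.9]
```

```bash
python3 -m creep '[[-8.7,-7.2,0,0,0,0,14],[-7.2,-8.7,0,0,0,0,14],[-5.7,-9.8,0,0,0,0,14],[-3.9,-10.7,0,0,0,0,14],[-2.0,-11.1,0,0,0,0,14],[0,0,0,0,0,0,14],[0,0,0,0,0,0,14],[0,0,0,0,0,0,14],[0,0,0,0,0,0,14]]' 25;python3 look.py 12 wrist scene
```

```text
clock: 15.1
eef_pos: [467.5, -152.4, 135.9]
ee_rot: [-0.001, 1.0, -0.003, -0.001]
ft_force: [0.1, 1.3, 7.6]
opening: 19.6
wrist 858 [146.9 147.6 148.1 148.5 148.9]
[(144, 4), (146, 608), (148, 246)]
scene 29 [126.  144.5 146.  147.1 147.4]
[(130, 4), (142, 2), (144, 8), (146, 7)]
[ 467.5 -152.4  135.9] [-0.1  0.7  6.9]
```

View pics/wrist12.png

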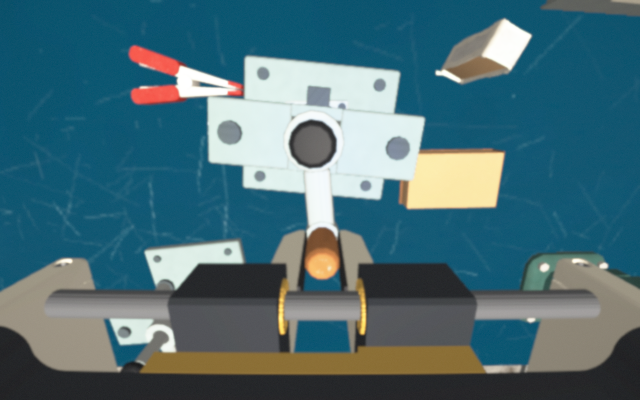

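The wrist view shows the knob at (322,250) still between the fingers. The plunger head is at (312,143), height 147.6, which is 12.2 mm below the drop height. The clamp, sanding block and taped block are undisturbed. I'll hand in.

```bash
python3 -c "
from workcell import manip
s=manip.observe();print(s['opening'],abs(s['qvel']).max(),s['ft_force'])
print(manip.finish_job())"
```

```text
19.39855335808191 0.003115122340415451 [-0.06788351  0.67130284  6.93112093]
the job is handed in; nothing more can be done
None
```

The job is done and handed in at about 15 s; no verdict is reported.

- **Press and trip:** I pressed the plunger with shut fingers until the force fell from 4 N to about 1 N. The head then sat about 15 mm lower, at 168 mm instead of 183 mm.
- **Turning back:** I gripped the knob from above and turned it back about 110°. The bolt rose to about 12 mm, then dropped, with the head going from 171.3 to 159.8 mm. I never turned it forward before the drop.
- **Turning forward:** I then turned it forward one turn. The head ended at 147.6 mm, 12.2 mm below the drop, so the bolt is about 36 mm down.

**Last checks:**
- The fingers are still on the knob at 19.4 mm opening with the grip set to 25 N, and the arm is still.
- The clamp, sanding block and taped block looked undisturbed in the last wrist picture; I did not measure them.
- A steady upward force of about 7 N stayed on the wrist, far below the limit.
- In the first pictures, the scene camera put the plunger about 10 mm off the top-camera position. I went by the top and wrist cameras, which agreed to about 3 mm.

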